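# Seat the cup tier on the dish rack

### The job

Put the cup tier on top of the dish rack that stands in the drip tray: pick it up by its carrying handle with the cup still in it, and let it down gently onto the rack until all four corner lugs have dropped into the sockets of the rack's corner posts and the tier sits fully home and level, then let go. The rack stands loose in its drip tray, so feel for the sockets with a light touch rather than pressing, keep the cup upright and leave the things round about alone.

Things in the scene. Friction and masses are not known exactly. Their poses are not given: they have to be found in the camera images.
- cup_tier: Loose grey-blue slatted tray, 152 mm (its x) by 212 mm (y), walls to 50 mm, about 0.45 kg, either way round. Origin: centre, at the level of the lug tips it stands on; z up. Four round grey lugs, 16 mm across (tips tapered to 13 mm over the last 4 mm), 14 mm long, under the corners at x +-58, y +-88 mm; underside at z 14 mm, inner floor 18 mm.
- tier_grip (a point): Middle of the tier's carrying handle, a steel hoop bridging the tray along the tier's y: the black grip is 14 mm thick (x), 96 mm long (y), 20 mm high (z). The point is its centre, 119 mm above the lug tips, over the middle of the tier; axes as the tier's.
- drip_tray: Grey tray that does not move, 196 mm (its x) by 256 mm (y), floor 5 mm thick, rim 18 mm high, inside 172 x 232 mm. Origin: centre of its underside, on the worktop; z up. The white wire dish rack stands loose in it, long side along the tray's y within half a degree, off centre by up to 10 mm in x and in y, seldom in the middle; its own place is not reported.
- rack_top (a point): Point over the drip tray's centre, 123 mm up, at the height of the tops of the rack's corner posts (not its true centre, see drip_tray); axes as the drip tray's. With lugs standing on the posts the tier's origin is at this height; fully home it is 14 mm lower, its underside on the posts. A glass in the rack stays below.
- rack_bottom (a point): Centre of the drip tray's floor. The rack on it is 150 mm (x) by 210 mm (y), about 0.6 kg, and slides when pushed sideways by some newtons. Its posts, 34 mm square, stand at x +-58, y +-88 mm from the rack's centre; their flat tops hold up a lug anywhere within the play, save in the square socket in each: 19 mm wide, 20 mm deep, 1.5 mm clear round a lug.
- espresso_cup: Dark espresso cup standing loose in the tier on its +x side of the handle, 65 mm wide, 53 mm high, its rim 38 mm below the underside of the grip. Origin: centre of its underside; z up.
- mug: A white mug standing at the back of the worktop, 86 mm wide, 92 mm high, loose. Origin: centre of its underside. A bystander.
- soap_pump: A white soap dispenser, 78 mm wide, 204 mm high, loose, back right. Origin: centre of its underside. A bystander.
- dish_brush: A grey dish brush, 269 mm long, 36 mm wide, 62 mm high, lying loose on the right. Origin: centre of its underside. A bystander.

How it is judged (in metres and radians):
On the way:
1. the tier is lifted clear of the worktop (height (world z) of cup_tier above 0.05 m), for 0.2 s.
At the end, for the whole second after the job is handed in: All four lugs are in their sockets: the tier's origin is within 16 mm of the drip tray's centre in its x and y and 105 to 112 mm above its underside (109 is home), level within 0.025 rad, in line within 0.12 rad either way round, at rest and let go, the cup upright in it (x of cup_tier in the frame of drip_tray between -0.016 and 0.016 m and y of cup_tier in the frame of drip_tray between -0.016 and 0.016 m and z of cup_tier in the frame of drip_tray between 0.105 and 0.112 m and angle between cup_tier's own z axis and vertical below 0.025 rad and angle between the x axis of cup_tier and the x axis of drip_tray, either way round below 0.12 rad and linear speed of cup_tier below 0.02 m/s and angle between espresso_cup's own z axis and vertical below 0.15 rad and z of espresso_cup in the frame of cup_tier between 0.01 and 0.03 m and horizontal distance between espresso_cup and cup_tier below 0.1 m); the robot touches nothing.
It fails at once if the rack is pressed hard or the tier dropped on it: more than 50 N on the drip tray, the weight of rack, glass and tier (about 14 N) included (contact force between drip_tray and anything else above 50 N).
It fails at once if the espresso cup is tipped over (angle between espresso_cup's own z axis and vertical above 0.5 rad).
It fails at once if a bystander is shoved aside by more than 30 mm (distance of any of mug, soap_pump, dish_brush from where it was at the start of the episode above 0.03 m).
It also fails if it takes over 69 s, if anything falls off the work surface, if the arm or the gripper's body presses on something with over 40 N, if the wrist force passes 120 N, or if a joint passes its speed limit or range.

### The arm

A 6-joint arm with a two-finger parallel gripper is mounted at the origin on a cart in front of the work surface, level with it; the furniture and walls round the work are solid. World frame = base frame: x ahead of the robot, y to its left, z up, the work surface at z = 0. Lengths are in mm, angles in rad, forces in N, time in s.
With the tool pointing down it reaches from about 300 to 775 mm from the base axis. Payload 14.6 kg.
Tool frame: the origin (TCP) lies at the very end of the fingers, on their centre line; the grasp point (between the pads) lies 19 mm behind it; z points along the fingers, y is the line along which they close (so a half turn about z gives the same grasp; the last joint's range is limited). The gripper opens to 94 mm and grips with 3 to 60 N. Pads are 16 mm wide; open, the fingers measure 119 mm over their backs; the gripper's body (75 mm by 177 mm) begins 78 mm behind the grasp point.
Start: joints at [-1.313, 0.3, 1.521, -0, 1.321, -0.067], TCP at [175.508, -521.235, 184.046] pointing down, gripper open.
Joint ranges: [-3.03, 3.03], [-0.79, 2.21], [0.23, 2.52], [-1.04, 4.18], [0, 3.07], [-2.55, 2.55]. Speed limits (rad/s): [2.22, 2.22, 2.57, 3.14, 3.14, 3.14].

### API

Orientations are given as [roll, pitch, yaw] about the fixed x, y, z axes, in that order (R = Rz(yaw) Ry(pitch) Rx(roll)).
In Python, from cell import manip gives the robot as it stands.
- The arm moves only by the tool servo_tool, never from a script. Its argument "motion" is a list that holds one entry, the list of rows, each a list of 7 numbers: the shift along the world's x, y, z as a fraction of full scale, then the turn, a rotation vector about the world's x, y, z as a fraction of full scale, then the closure, from 0 (fully open) to 1 (shut). In form: [[[x, y, z, rx, ry, rz, gripper], ...]]. A call has 1 to 10 rows; each row is the pose to reach, as a shift and turn from the pose commanded when the call began, turning the shorter way round; what a row does not reach only later rows make up. Full scale, the value 1, is 0.5 m for a shift and pi rad for a turn. A row lasts 1/10 s, in which the tool goes at most 50 mm and 8.59 degrees, less where a joint would pass 70% of its speed; a pose out of reach is approached as far as the arm can. A call with a number of a shift or a turn outside -1 to 1 is refused whole. A call with a gripper value outside its range is refused whole. The fingers move at their own pace and stop on an object; "newtons" is the grip in N (left out, the last holds). Time passes only in rows, so rows that repeat a pose let the fingers close. It gives the time, the measured TCP pose, the force, the opening and the grip force at its end, in the units of the state.
- manip.read_state(): the state, without advancing time (a new reading comes with each control period).
- manip.camera(name): name is "scene" or "top"; returns a dict with "frame" (480x640x3 uint8, red, green, blue), "range_z" (480x640 float32, mm along the optical axis (not along the pixel's ray), 0 where there is no reading), "vfov" (degrees; the focal length in pixels is half the picture's height over the tangent of half this angle, whatever the lens; pixels are square), "cx", "cy" (the principal point, pixels), "cam_to_world" (4x4, takes a point from camera to world coordinates). Camera axes: x right, y down, z forward; pixel columns grow to the right and rows downward; lengths in mm; the calibration is good to about 2 mm. A picture is of the moment at which its call begins.
- manip.sign_off(): hands the job in; it is judged then, once.
The state is a dict: "clock": time; "joints": joint angles; "qd": joint speeds; "effort": joint torques, N m; "eef_pos": TCP position; "eef_rot": TCP orientation; "wrist_force": force on the tool from outside, world axes, zero at the start; "moment": the same for the moment, N m; "finger_gap": finger opening in mm; "finger_force": force on a finger pad.
Only numpy, scipy, OpenCV 4.12 (cv2) and the standard library are available. Lean on these libraries where they do the work, as an engineer would, in place of code of your own. Each camera call takes 0.05 s, during which the arm holds its last target. There are 200 camera calls.

## Working session

There is one attempt and no reset: what is moved stays moved. The work goes in short steps, Python scripts to look and compute and a tool call to move; the robot and the scene stay as the last step left them, time stands still between calls to the robot, and variables do not carry over. Pictures are saved under pics/ and viewed, at most 10 in all, crops included, and the job is handed in when it is done.

Besides the shell and the picture viewer there is one more tool, called after ">>>" as a command line: name --argument value ..., lists and objects as JSON in quotes. servo_tool: Moves the arm, as the interface text tells. Its arguments: {"type":"object","properties":{"motion":{"type":"array"},"newtons":{"type":"number"}},"required":["motion"]}

```bash
mkdir -p pics; cat > h.py <<'E'
import numpy as np, cv2
from cell import manip
def cloud(c):
    f=240/np.tan(np.radians(c["vfov"])/2); v,u=np.mgrid[:480,:640]; z=c["range_z"].astype(float)
    T=np.array(c["cam_to_world"]); P=np.stack([(u-c["cx"])/f*z,(v-c["cy"])/f*z,z],-1)
    W=P@T[:3,:3].T+T[:3,3]; W[z==0]=np.nan; return W
def grab(n,fn):
    c=manip.camera(n); W=cloud(c); cv2.imwrite(f"pics/{fn}.png",c["frame"][:,:,::-1]); np.save(f"{fn}.npy",W); return c,W
E
python3 - <<'E'
from h import *
for n in("scene","top"):
    c,W=grab(n,n+"0"); print(n,np.array(c["cam_to_world"]).round(2).tolist(),c["vfov"])
s=manip.read_state();print(s)
E
```

```text
scene [[0.9, -0.31, 0.32, 131.22], [-0.44, -0.61, 0.66, -1050.13], [-0.01, -0.73, -0.68, 1066.21], [0.0, 0.0, 0.0, 1.0]] 44.110954548393934
top [[0.01, -1.0, 0.1, 498.97], [-1.0, -0.01, 0.01, -131.16], [-0.01, -0.1, -1.0, 1076.9], [0.0, 0.0, 0.0, 1.0]] 55.22938856540393
{'clock': 0.1, 'joints': array([-1.31261500e+00,  3.00398727e-01,  1.52150963e+00, -7.44228985e-06,
        1.32067493e+00, -6.65910842e-02]), 'qd': array([-1.17170893e-03, -3.25943802e-04, -4.93706751e-04, -7.99082780e-05,
        4.29093712e-04, -8.59657207e-04]), 'effort': array([ 2.20751237e-03, -5.32642043e+01, -3.53285193e+01,  7.09188008e-02,
        2.34881375e-02, -5.63643903e-05]), 'eef_pos': array([ 175.43800246, -521.00906801,  183.55625839]), 'eef_rot': array([-3.14060373e+00, -5.87258433e-05,  3.24774225e-01]), 'wrist_force': array([ 0.65508048, -0.33848157,  0.87912165]), 'moment': array([-0.00663657,  0.01509417, -0.03426329]), 'finger_force': 0.0, 'finger_gap': 93.7950289192751}
```

View pics/top0.png

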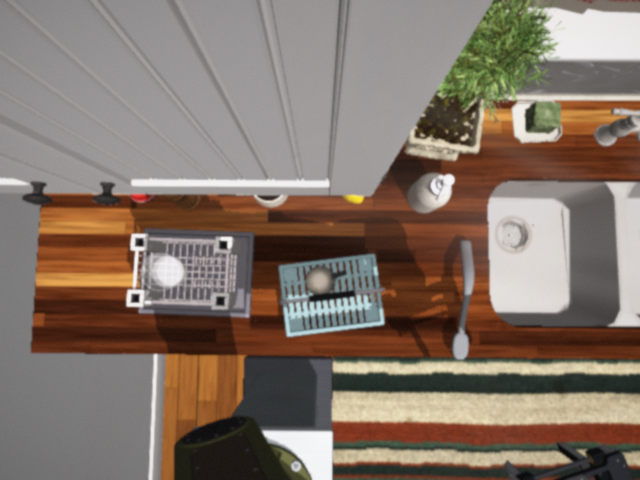

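View pics/scene0.png

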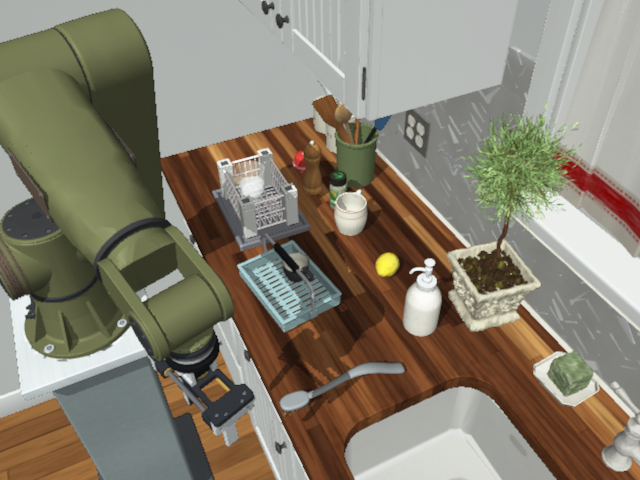

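The top view shows the rack in its tray around (195,272), with posts at (138,242), (224,243), (135,298) and (221,300). The tier is around (332,294), its grip at about (332,294) and the cup at (320,280). In the scene view the grip is at about (280,250). A wall cupboard overhangs the back of the worktop.

```bash
python3 - <<'E'
from h import *
W=np.load("top0.npy"); S=np.load("scene0.npy")
def reg(W,u0,u1,v0,v1,z0,z1):
    P=W[v0:v1,u0:u1].reshape(-1,3); return P[(P[:,2]>z0)&(P[:,2]<z1)]
def rect(n,P):
    r=cv2.minAreaRect(P[:,:2].astype(np.float32)); print(n,len(P),P.mean(0).round(1),P[:,2].min().round(),P[:,2].max().round(),[np.round(x,1) for x in r])
rect("tierwalls",reg(W,260,400,240,350,40,60))
rect("grip",reg(W,260,400,240,350,112,140))
P=S[200:340,220:350].reshape(-1,3);P=P[(P[:,2]>40)&(P[:,2]<60)&(P[:,1]<0)&(P[:,1]>-270)];rect("tierS",P)
P=S[200:340,220:350].reshape(-1,3);P=P[(P[:,2]>112)&(P[:,2]<140)];rect("gripS",P)
rect("cup",reg(W,300,336,262,290,58,85))
rect("tray",reg(W,115,265,220,325,12,24))
for n,(u,v) in dict(a=(138,242),b=(224,243),c=(135,298),d=(221,300)).items(): rect(n,reg(W,u-14,u+14,v-14,v+14,112,132))
rect("rack",reg(W,115,265,220,325,112,132))
P=reg(W,0,480,0,200,200,900);print("cupboard min x,z pct",np.percentile(P,[1,5,50],axis=0).round())
Q=S[0:130,200:520].reshape(-1,3);Q=Q[(Q[:,0]>300)&(Q[:,0]<900)];print(np.nanpercentile(Q,[1,5,50],axis=0).round())
im=cv2.imread("pics/top0.png");cv2.imwrite("pics/crop1.png",cv2.resize(im[220:350,110:400],None,fx=2.75,fy=2.75,interpolation=cv2.INTER_CUBIC))
E
```

```text
tierwalls 1435 [ 460.2 -150.5   50.3] 40.0 60.0 [array([ 458.2, -153. ]), array([158.3, 223.6]), np.float64(7.6)]
grip 540 [ 458.7 -152.5  126. ] 112.0 135.0 [array([ 458.6, -153. ]), array([ 13.9, 216.3]), np.float64(7.7)]
tierS 1264 [ 476.2 -151.4   47.8] 40.0 60.0 [array([ 530.7, -143.2]), array([318. , 226.8]), np.float64(10.6)]
gripS 500 [ 453.8 -120.3  121. ] 112.0 131.0 [array([450.6, -88.7]), array([347.6,  68. ]), np.float64(86.4)]
cup 152 [ 499.  -131.5   68.5] 58.0 75.0 [array([ 494.9, -129.6]), array([50.3, 63.5]), np.float64(0.6)]
tray 1761 [503.7 133.6  18.5] 12.0 24.0 [array([505.8, 157.9]), array([257.4, 196.2]), np.float64(88.4)]
a 268 [565.2 248.6 121.8] 112.0 128.0 [array([561. , 247.2]), array([44.3, 40.6]), np.float64(0.6)]
b 242 [562.   74.7 122.3] 112.0 128.0 [array([559.3,  80.4]), array([47.9, 40.5]), np.float64(86.6)]
c 273 [452.6 251.1 122.1] 112.0 129.0 [array([455.9, 249.2]), array([44.9, 41.6]), np.float64(0.5)]
d 249 [448.1  77.2 122.1] 112.0 128.0 [array([453.3,  82.6]), array([46.8, 45. ]), np.float64(90.0)]
rack 1593 [506.4 169.2 119.5] 112.0 129.0 [array([506.9, 163.3]), array([211.3, 149.9]), np.float64(88.8)]
cupboard min x,z pct [[ 607. -357.  378.]
 [ 607. -190.  513.]
 [ 615.  -62.  795.]]
[[ 492. -213.    0.]
 [ 532. -211.   56.]
 [ 657.  -64.  495.]]
```

View pics/crop1.png

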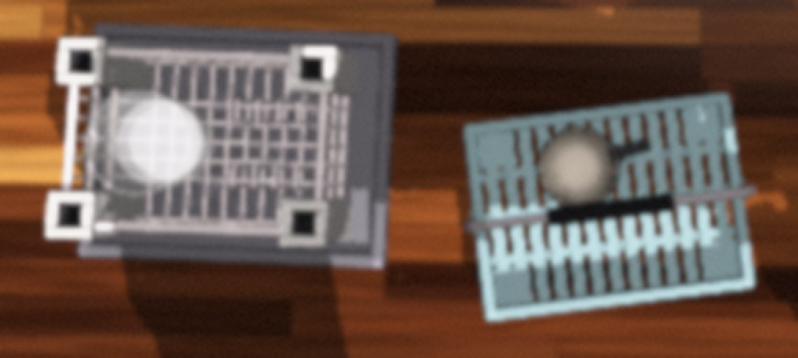

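```bash
python3 - <<'E'
from h import *
c=manip.camera("top");T=np.array(c["cam_to_world"]);f=240/np.tan(np.radians(c["vfov"])/2)
def ray(u,v,z):
    d=T[:3,:3]@[(u-c["cx"])/f,(v-c["cy"])/f,1]; return (T[:3,3]+d*(z-T[2,3])/d[2])[:2]
cr=lambda u,v,z: ray(110+u/2.75-.3,220+v/2.75-.3,z)
S=np.array([cr(u,v,123) for u,v in[(79,61),(311,69),(70,215),(303,223)]]);print(S.round(1),S.mean(0))
ang=lambda d:np.degrees(np.arctan2(-d[0],d[1]))
print(ang(S[0]-S[1]),ang(S[2]-S[3]))
G=np.array([cr(549,215,129),cr(673,202,129)]);print("grip",G,G.mean(0),ang(G[0]-G[1]))
K=np.array([cr(464,126,50),cr(729,94,50),cr(755,288,50),cr(487,320,50)]);print("tier",K,K.mean(0),ang(K[0]-K[1]),ang(K[3]-K[2]))
W=np.load("top0.npy");R=np.load("scene0.npy")
for u,v in[(37,190),(30,192),(105,193),(107,200),(200,186),(200,195)]:print(u,v,W[v,u].round())
for r in(40,80,100,110):print([R[r,x].round().tolist() for x in(300,330,350,362,370)])
E
```

```text
[[566.  251.4]
 [561.3  74.7]
 [450.  252.8]
 [445.6  77.4]] [505.71223135 164.05851452]
-1.5084851135572945 -1.4337921686523802
grip [[ 453.4658713  -107.14980408]
 [ 463.87845829 -199.42031819]] [ 458.67216479 -153.28506114] 6.438502683967655
tier [[ 520.70247397  -35.34216348]
 [ 548.4758152  -250.53555692]
 [ 393.16511987 -270.86742659]
 [ 365.93988619  -56.37511364]] [ 457.07082381 -153.28006516] 7.3540690163984905 7.233797519176293
37 190 [597. 206. 543.]
30 192 [608. 262. 469.]
105 193 [594. 124. 546.]
107 200 [585. 121. 547.]
200 186 [608.  19. 519.]
200 195 [687. 158.   2.]
[[606.0, 60.0, 512.0], [614.0, -68.0, 563.0], [606.0, -165.0, 604.0], [610.0, -201.0, 618.0], [626.0, -200.0, 614.0]]
[[802.0, 533.0, 144.0], [608.0, -79.0, 485.0], [607.0, -165.0, 526.0], [612.0, -202.0, 542.0], [626.0, -207.0, 541.0]]
[[805.0, 546.0, 65.0], [735.0, 180.0, 272.0], [607.0, -167.0, 485.0], [613.0, -202.0, 501.0], [627.0, -209.0, 501.0]]
[[799.0, 537.0, 34.0], [737.0, 184.0, 240.0], [607.0, -168.0, 464.0], [615.0, -201.0, 479.0], [627.0, -210.0, 481.0]]
```

>>> servo_tool --motion '[[[0,0,0.05,0,0,0.0436,0],[0.05,0.06,0.1,0,0,0.0872,0],[0.12,0.14,0.13,0,0,0.131,0],[0.2,0.22,0.13,0,0,0.174,0],[0.26,0.3,0.13,0,0,0.218,0],[0.33,0.38,0.13,0,0,0.262,0],[0.4,0.46,0.13,0,0,0.305,0],[0.46,0.54,0.13,0,0,0.349,0],[0.52,0.62,0.13,0,0,0.392,0],[0.56,0.7,0.13,0,0,0.436,0]]]'

```text
clock: 1.15
eef_pos: [450.4, -180.1, 248.9]
eef_rot: [-3.141, -0.0, 1.7]
wrist_force: [0.9, -0.9, -0.8]
finger_gap: 94.1
finger_force: 0.0
```

Sockets centre on (505.7, 164) with yaw −1.5°. The tier grip is at (458.5, −153) with yaw about 7.3°.

>>> servo_tool --motion '[[[0.006,0.036,0,0,0,0,0],[0.006,0.036,0,0,0,0,0],[0.006,0.036,0,0,0,0,0]]]'

```text
clock: 1.45
eef_pos: [452.3, -164.1, 249.0]
eef_rot: [-3.141, 0.0, 1.695]
wrist_force: [0.1, -0.6, -0.1]
finger_gap: 93.7
finger_force: 0.0
```

>>> servo_tool --motion '[[[0.012,0.022,-0.08,0,0,0.002,0],[0.012,0.022,-0.16,0,0,0.002,0],[0.012,0.022,-0.22,0,0,0.002,0],[0.012,0.022,-0.26,0,0,0.002,0],[0.012,0.022,-0.29,0,0,0.002,0],[0.012,0.022,-0.298,0,0,0.002,0],[0.012,0.022,-0.298,0,0,0.002,0],[0.012,0.022,-0.298,0,0,0.002,0.5],[0.012,0.022,-0.298,0,0,0.002,0.7]]]' --newtons 8

```text
clock: 2.35
eef_pos: [458.8, -153.3, 100.9]
eef_rot: [3.14, 0.001, 1.7]
wrist_force: [0.2, -0.1, -0.6]
finger_gap: 81.5
finger_force: 0.0
```

```bash
python3 - <<'E'
from h import *
s=manip.read_state();print(s["finger_gap"],s["eef_pos"])
c=manip.camera("scene");cv2.imwrite("pics/s1.png",cv2.resize(c["frame"][180:350,200:400,::-1],None,fx=3,fy=3,interpolation=cv2.INTER_CUBIC))
E
```

```text
81.46645951481062 [ 458.76664304 -153.31737594  100.88924686]
```

View pics/s1.png

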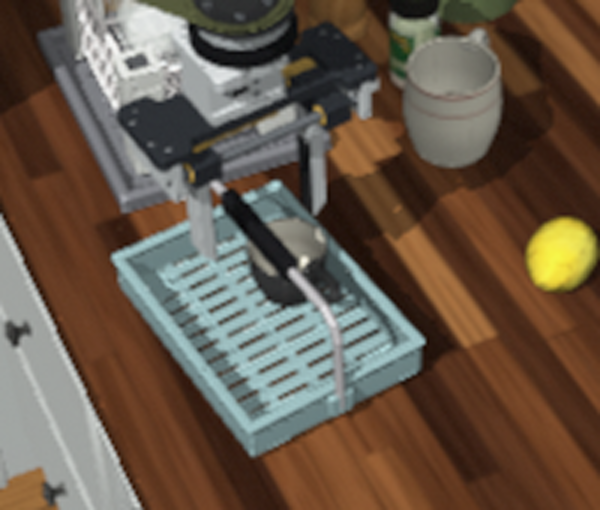

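The fingers straddle the grip, centred on it around (262,232). Now I close them.

>>> servo_tool --motion '[[[0,0,0,0,0,0,1],[0,0,0,0,0,0,1],[0,0,0,0,0,0,1],[0,0,0,0,0,0,1],[0,0,0,0,0,0,1],[0,0,0,0,0,0,1],[0,0,0,0,0,0,1],[0,0,0,0,0,0,1],[0,0,0,0,0,0,1],[0,0,0,0,0,0,1]]]' --newtons 40

```text
clock: 3.4
eef_pos: [458.2, -152.9, 100.0]
eef_rot: [-3.141, -0.0, 1.701]
wrist_force: [-2.6, -1.3, 0.4]
finger_gap: 13.8
finger_force: 40.0
```

>>> servo_tool --motion '[[[0,0,0.005,0,0,0,1],[0,0,0.015,0,0,0,1],[0,0,0.04,0,0,0,1],[0,0,0.08,0,0,0,1],[0,0,0.13,0,0,0,1],[0,0,0.19,0,0,0,1],[0,0,0.25,0,0,0,1],[0,0,0.3,0,0,0,1],[0,0,0.33,0,0,0,1],[0,0,0.34,0,0,0,1]]]'

```text
clock: 4.4
eef_pos: [458.8, -153.0, 272.4]
eef_rot: [3.139, 0.002, 1.701]
wrist_force: [0.5, 0.1, -5.3]
finger_gap: 13.0
finger_force: 40.0
```

```bash
python3 - <<'E'
from h import *
s=manip.read_state();print(s["wrist_force"],s["moment"],s["eef_pos"])
c,W=grab("scene","s2");c,W=grab("top","t2")
cv2.imwrite("pics/s2c.png",cv2.resize(cv2.imread("pics/s2.png")[140:340,180:400],None,fx=3,fy=3,interpolation=cv2.INTER_CUBIC))
E
```

```text
[ 0.46353545  0.10748955 -5.31243436] [-0.10772362 -0.07137378 -0.01193168] [ 458.79618731 -153.00702161  272.43660664]
```

View pics/s2c.png

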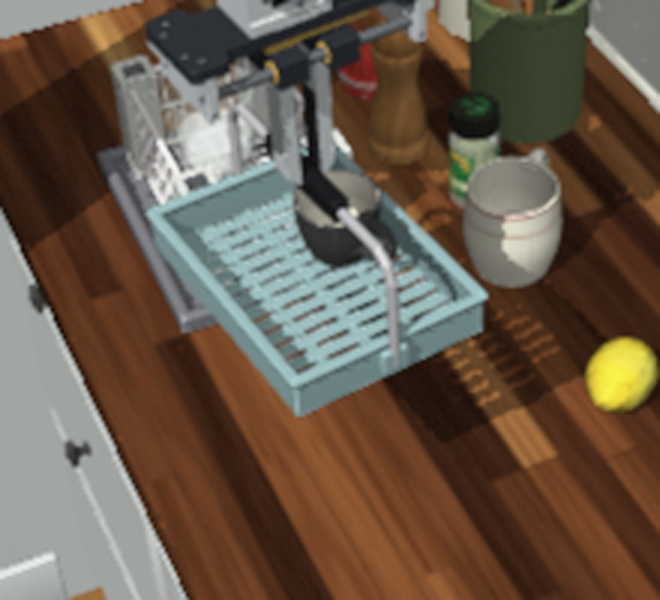

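The tier is lifted level with the cup upright. Next I get the tier's pose in the hand.

```bash
cat >> h.py <<'E'
def tier(W,zr,x0,y0,yaw,img=None):
    # rim points near zr: plane fit + pose fit by rectangle in rotated frame
    c,s=np.cos(yaw),np.sin(yaw)
    P=W.reshape(-1,3);P=P[np.abs(P[:,2]-zr)<9]
    q=np.c_[(P[:,0]-x0)*c+(P[:,1]-y0)*s,-(P[:,0]-x0)*s+(P[:,1]-y0)*c]
    ax=(abs(abs(q[:,0])-74)<7)&(abs(q[:,1])<106); ay=(abs(abs(q[:,1])-104)<7)&(abs(q[:,0])<76)
    m=ax|ay;A=np.c_[q[m],np.ones(m.sum())];z=P[m,2]
    for _ in range(4):
        k=np.linalg.lstsq(A,z,rcond=None)[0];ok=abs(z-A@k)<3;A,z=A[ok],z[ok]
    return k,len(z),P
E
python3 - <<'E'
from h import *
for n in("t2","s2"):
    W=np.load(n+".npy")
    k,N,P=tier(W,50+172.4,458.5,-153,np.radians(7.3));print(n,"slope tier x,y",k,N)
    P=P[(abs(P[:,0]-458)<130)&(abs(P[:,1]+153)<140)]
    r=cv2.minAreaRect(P[:,:2].astype(np.float32));print(r)
im=cv2.imread("pics/t2.png");cv2.imwrite("pics/t2c.png",cv2.resize(im[220:370,110:410],None,fx=2.66,fy=2.66,interpolation=cv2.INTER_CUBIC))
E
```

```text
t2 slope tier x,y [-6.34644005e-03 -5.83763119e-04  2.22939877e+02] 876
((459.1265869140625, -152.28875732421875), (157.88760375976562, 221.57150268554688), 7.48109245300293)
s2 slope tier x,y [-4.18797268e-03 -5.95076247e-03  2.19992063e+02] 741
((457.74798583984375, -158.77944946289062), (160.59075927734375, 224.94346618652344), 6.683691501617432)
```

View pics/t2c.png

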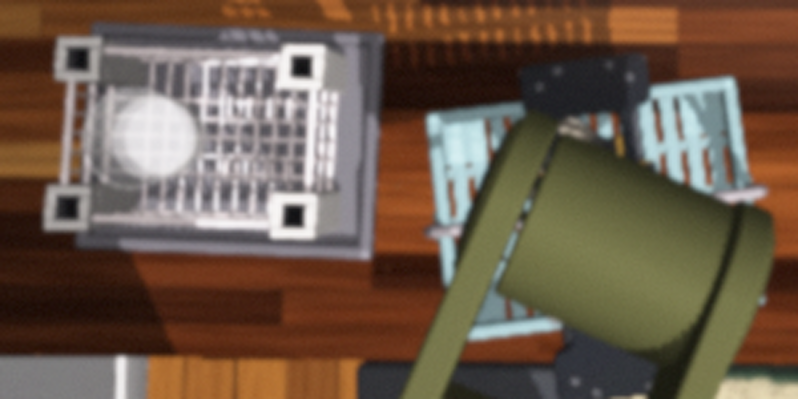

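The tier is level within 0.006 rad, at (458.8,−152.5) and 7.4°. In the crop the sockets sit at (77,58), (302,66), (67,208) and (294,216), unchanged. Next is the transfer.

>>> servo_tool --motion '[[[0.002,0.01,0,0,0,-0.002,1],[0.006,0.04,0,0,0,-0.006,1],[0.012,0.08,0,0,0,-0.012,1],[0.02,0.13,0,0,0,-0.02,1],[0.027,0.18,0,0,0,-0.028,1],[0.034,0.23,0,0,0,-0.036,1],[0.042,0.28,0,0,0,-0.043,1],[0.05,0.33,0,0,0,-0.049,1],[0.056,0.37,0,0,0,-0.049,1],[0.06,0.4,0,0,0,-0.049,1]]]'

```text
clock: 5.5
eef_pos: [488.1, 48.7, 269.0]
eef_rot: [-3.14, -0.0, 1.547]
wrist_force: [0.4, -1.0, -3.2]
finger_gap: 13.3
finger_force: 40.0
```

>>> servo_tool --motion '[[[0.006,0.04,0,0,0,0,1],[0.012,0.08,0,0,0,0,1],[0.018,0.12,0,0,0,0,1],[0.024,0.16,0,0,0,0,1],[0.029,0.19,0,0,0,0,1],[0.032,0.215,0,0,0,0,1],[0.033,0.228,0,0,0,0,1],[0.034,0.233,0,0,0,0,1],[0.034,0.233,0,0,0,0,1]]]'

```text
clock: 6.4
eef_pos: [505.5, 163.5, 269.9]
eef_rot: [-3.141, 0.0, 1.547]
wrist_force: [0.1, 0.2, -5.1]
finger_gap: 13.5
finger_force: 40.0
```

>>> servo_tool --motion '[[[0,0,-0.01,0,0,0,1],[0,0,-0.03,0,0,0,1],[0,0,-0.05,0,0,0,1],[0,0,-0.07,0,0,0,1],[0,0,-0.08,0,0,0,1],[0,0,-0.08,0,0,0,1],[0,0,-0.08,0,0,0,1]]]'

```text
clock: 7.1
eef_pos: [505.6, 163.6, 230.3]
eef_rot: [3.141, -0.0, 1.547]
wrist_force: [0.1, -0.7, -5.1]
finger_gap: 13.3
finger_force: 40.0
```

```bash
python3 - <<'E'
from h import *
c,W=grab("scene","s3");c,T=grab("top","t3")
cv2.imwrite("pics/s3c.png",cv2.resize(cv2.imread("pics/s3.png")[110:260,180:340],None,fx=4,fy=4,interpolation=cv2.INTER_CUBIC))
for X in(T,W):
    k,N,P=tier(X,50+130,505.5,163.5,np.radians(-1.4));print(k,N)
    P=P[(abs(P[:,0]-505)<100)&(abs(P[:,1]-163)<130)]
    print(cv2.minAreaRect(P[:,:2].astype(np.float32)))
E
```

```text
[-7.75387812e-03 -2.60023599e-03  1.81622254e+02] 997
((505.8851013183594, 155.74343872070312), (211.03033447265625, 158.31199645996094), 88.88956451416016)
[-8.65730815e-03 -3.58146023e-03  1.77043327e+02] 433
((504.32708740234375, 158.278076171875), (229.09446716308594, 159.0769805908203), 88.25279235839844)
```

View pics/s3c.png

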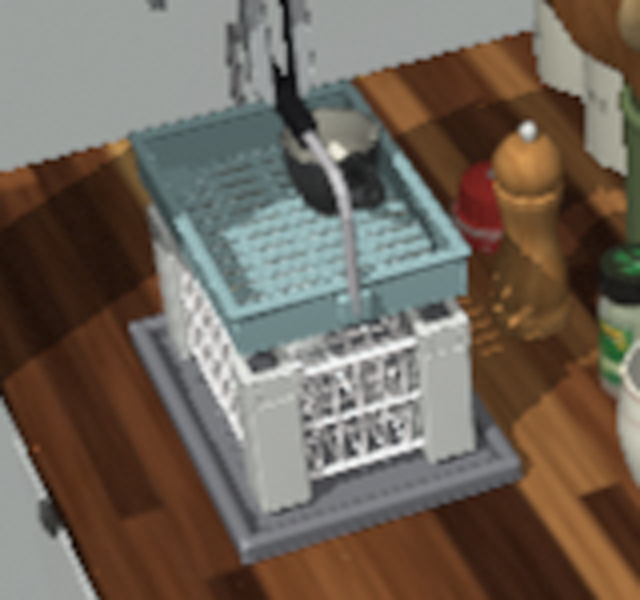

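The tier is over the rack, lugs about 7 mm above the posts and visible at crop (262,360) and (437,312). Now I feel downward in small steps.

>>> servo_tool --motion '[[[0,0,-0.004,0,0,0,1],[0,0,-0.008,0,0,0,1],[0,0,-0.01,0,0,0,1],[0,0,-0.012,0,0,0,1],[0,0,-0.013,0,0,0,1],[0,0,-0.014,0,0,0,1],[0,0,-0.015,0,0,0,1],[0,0,-0.016,0,0,0,1],[0,0,-0.016,0,0,0,1]]]'

```text
clock: 8.1
eef_pos: [505.5, 163.6, 222.0]
eef_rot: [-3.142, 0.0, 1.547]
wrist_force: [0.3, -0.5, -5.0]
finger_gap: 13.1
finger_force: 40.0
```

Tips at about 122 with no contact yet.

>>> servo_tool --motion '[[[0,0,-0.001,0,0,0,1],[0,0,-0.002,0,0,0,1],[0,0,-0.003,0,0,0,1],[0,0,-0.004,0,0,0,1],[0,0,-0.005,0,0,0,1],[0,0,-0.006,0,0,0,1],[0,0,-0.006,0,0,0,1]]]'

```text
clock: 8.8
eef_pos: [505.4, 163.6, 219.0]
eef_rot: [-3.141, 0.0, 1.547]
wrist_force: [0.4, -0.3, -4.0]
finger_gap: 13.4
finger_force: 40.0
```

>>> servo_tool --motion '[[[0,0,-0.001,0,0,0,1],[0,0,-0.002,0,0,0,1],[0,0,-0.003,0,0,0,1],[0,0,-0.003,0,0,0,1]]]'

```text
clock: 9.2
eef_pos: [505.4, 163.6, 217.5]
eef_rot: [-3.142, 0.0, 1.547]
wrist_force: [0.2, -0.9, -4.3]
finger_gap: 13.7
finger_force: 40.0
```

```bash
python3 -c "
from h import *
s=manip.read_state();print(s['wrist_force'],s['moment'],s['eef_pos'])"
```

```text
[ 0.1540709  -0.93920812 -4.31910297] [-0.05265156 -0.02327624 -0.00356649] [505.43536757 163.58276215 217.46363756]
```

The tips are 5 mm below the post tops with almost no load, so the lugs are in the sockets. Continuing.

>>> servo_tool --motion '[[[0,0,-0.002,0,0,0,1],[0,0,-0.004,0,0,0,1],[0,0,-0.006,0,0,0,1],[0,0,-0.008,0,0,0,1],[0,0,-0.01,0,0,0,1],[0,0,-0.012,0,0,0,1],[0,0,-0.012,0,0,0,1]]]'

```text
clock: 9.9
eef_pos: [505.4, 163.6, 211.4]
eef_rot: [-3.141, 0.0, 1.547]
wrist_force: [-0.6, -0.2, -4.6]
finger_gap: 13.5
finger_force: 40.0
```

>>> servo_tool --motion '[[[0,0,-0.001,0,0,0,1],[0,0,-0.002,0,0,0,1],[0,0,-0.003,0,0,0,1],[0,0,-0.004,0,0,0,1],[0,0,-0.004,0,0,0,1]]]'

```text
clock: 10.4
eef_pos: [505.4, 163.6, 209.5]
eef_rot: [-3.142, 0.0, 1.547]
wrist_force: [0.2, 0.7, -5.1]
finger_gap: 13.4
finger_force: 40.0
```

>>> servo_tool --motion '[[[0,0,-0.001,0,0,0,1],[0,0,-0.002,0,0,0,1],[0,0,-0.003,0,0,0,1],[0,0,-0.003,0,0,0,1]]]'

```text
clock: 10.8
eef_pos: [505.5, 163.7, 208.6]
eef_rot: [3.141, -0.0, 1.547]
wrist_force: [-3.1, 0.1, 3.5]
finger_gap: 13.5
finger_force: 40.0
```

```bash
python3 - <<'E'
from h import *
s=manip.read_state();print(s['wrist_force'],s['moment'],s['eef_pos'])
c,W=grab("scene","s4");c,T=grab("top","t4")
cv2.imwrite("pics/s4c.png",cv2.resize(cv2.imread("pics/s4.png")[110:260,180:340],None,fx=4,fy=4,interpolation=cv2.INTER_CUBIC))
for X in(T,W): print(tier(X,50+109,505.5,163.5,np.radians(-1.4))[:2])
E
```

```text
[-3.13765394  0.11501567  3.47157142] [-0.06948895  0.49903539  0.01662066] [505.50856556 163.65843376 208.56518367]
(array([-2.07256250e-04, -5.87381781e-04,  1.59827026e+02]), 944)
(array([-1.98361809e-03, -1.32794513e-03,  1.55236970e+02]), 440)
```

View pics/s4c.png

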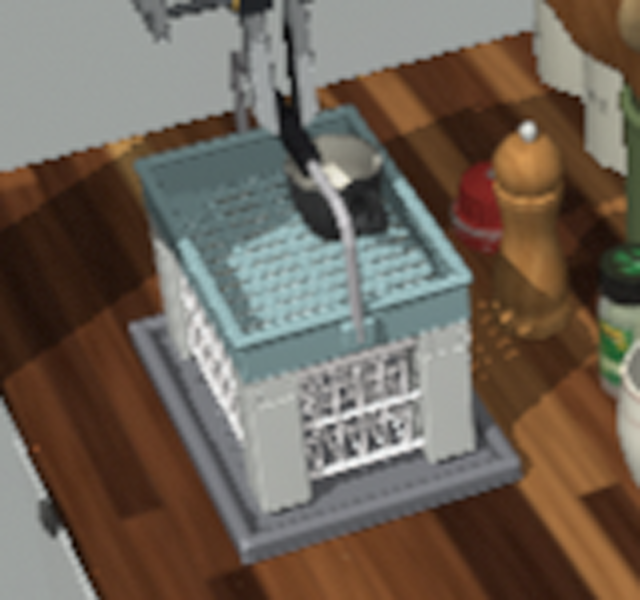

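It is seated: height 109, slopes under 0.002, underside flush on the posts, and the contact force has risen. Releasing and withdrawing.

>>> servo_tool --motion '[[[0,0,0,0,0,0,0.9],[0,0,0,0,0,0,0.8],[0,0,0,0,0,0,0.6],[0,0,0,0,0,0,0.4],[0,0,0,0,0,0,0.4],[0,0,0,0,0,0,0.4],[0,0,0,0,0,0,0.4],[0,0,0,0,0,0,0.4]]]' --newtons 5

```text
clock: 11.7
eef_pos: [505.5, 163.6, 208.1]
eef_rot: [3.142, 0.0, 1.547]
wrist_force: [-0.1, 1.3, 0.3]
finger_gap: 55.9
finger_force: 0.0
```

>>> servo_tool --motion '[[[0,0,0.01,0,0,0,0.4],[0,0,0.03,0,0,0,0.4],[0,0,0.06,0,0,0,0.4],[0,0,0.1,0,0,0,0.4],[0,0,0.14,0,0,0,0.4],[0,0,0.16,0,0,0,0.4],[0,0,0.16,0,0,0,0.4],[0,0,0.16,0,0,0,0.4]]]'

```text
clock: 12.5
eef_pos: [505.3, 163.6, 287.5]
eef_rot: [-3.141, 0.0, 1.547]
wrist_force: [0.0, -0.3, -0.4]
finger_gap: 56.5
finger_force: 0.0
```

```bash
python3 - <<'E'
from h import *
s=manip.read_state();print(s['wrist_force'],s['eef_pos'],s['finger_gap'])
c,W=grab("scene","s5");c,T=grab("top","t5")
cv2.imwrite("pics/s5c.png",cv2.resize(cv2.imread("pics/s5.png")[80:260,160:360],None,fx=3,fy=3,interpolation=cv2.INTER_CUBIC))
for X in(T,W): print(tier(X,50+109,505.5,163.5,np.radians(-1.4))[:2])
E
```

```text
[ 0.01997961 -0.34241331 -0.43289223] [505.30760132 163.55148523 287.4731501 ] 56.4801360933713
(array([-5.69280038e-06,  9.89519630e-04,  1.59980194e+02]), 1054)
(array([ 1.71409208e-03, -2.71454130e-03,  1.55539921e+02]), 423)
```

View pics/s5c.png

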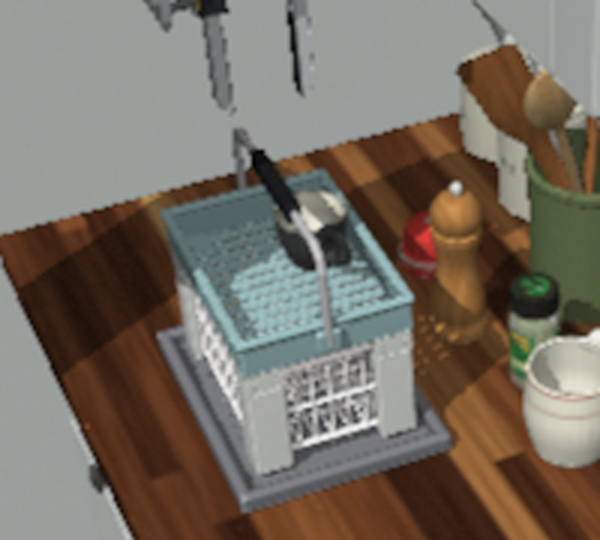

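The tier sits flush on the rack around (290,270), with the cup upright at (312,228) and the gripper clear. Handing in.

```bash
python3 -c "
from cell import manip
print(manip.sign_off())"
```

```text
the job is handed in; nothing more can be done
None
```

The cup tier is on the rack, fully home and level with the cup upright, the gripper has let go and is clear, and I handed the job in at about 12.6 s (the sign-off gave no verdict).

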